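Open the blue tea tin on its one-handed holder

TASK

Open the blue tea tin, which stands in a wooden one-handed holder board: slide that board's steel fork fully home over the tin's foot by its black knob, so that the tin is held down, then draw the tight, deep lid straight up off it. Stand the lid open end down in the middle of the round cork mat and let go, leaving the fork home, the blue tin seated in its board, and the green tin shut.

Things in the scene. Friction and masses are not known exactly. Their poses are not given: they have to be found in the camera images.
- blue_lid: Blue square lid, 56 x 56 mm outside, 62 mm tall, 80 g, white square on top. Origin: centre of its open lower edge, axes along its sides, z up. On the tin its top is 99 mm above the counter; it must rise 58 mm to come free, sprung pads dragging at 8 to 20 N (more than the tin's weight) for the first 44 mm. Grip it across either pair of sides. Stood on the mat, its origin is 8 mm above the counter.
- blue_base: The tin: 90 x 90 x 10 mm blue foot with an open 46 mm square steel sleeve, 80 mm tall in all, 220 to 370 g. Origin: centre of its underside, 15 mm above the counter; axes along its sides, +x away from the fork's knob. It stands loose in a low-edged nest in a fixed wooden board, 130 mm wide, reaching 190 mm to -x and 63 mm to +x of it.
- blue_knob (a point): Grip point on the upright round black knob (22 mm diameter, 50 mm tall, top 82 mm above the counter, 12 mm above this point) of the blue tin's steel fork. The fork slides only along blue_base's +x, towards the tin, with 1.5 N friction, and stays put. The knob starts 138 to 150 mm from the tin's centre, tines off the foot; fully home, at its stop, it is 85 mm away, tines both sides of the lid.
- mat: Round cork mat fixed to the counter, 130 mm diameter, 8 mm thick; origin: centre of its underside, on the counter.
- green_lid: Lid of the green tin, a bystander of the same shape in a like board with its own fork; origin: centre of its open lower edge. To be left shut.
Things that resemble listed ones, but are neither listed nor needed, are in the scene too. What is shaped like the blue_lid but red is not meant.

How it is judged:
By the outcome, as a careful person would: the job done as asked, in the order asked, and still so for the second after the job is handed in, with the robot touching nothing.
It also fails if it takes over 54 s, if anything falls off the work surface, if the arm or the gripper's body presses on something with over 40 N, if the wrist force passes 120 N, or if a joint passes its speed limit or range.

ROBOT

A 6-joint arm with a two-finger parallel gripper is mounted at the origin on the work surface. World frame = base frame: x ahead of the robot, y to its left, z up, the work surface at z = 0. Lengths are in m, angles in degrees, forces in N, time in s.
With the tool pointing down it reaches from about 0.35 to 0.875 m from the base axis. Payload 15.5 kg.
Tool frame: the origin (TCP) lies at the very end of the fingers, on their centre line; the grasp point (between the pads) lies 19 mm behind it; z points along the fingers, y is the line along which they close (so a half turn about z gives the same grasp; the last joint's range is limited). The gripper opens to 85 mm and grips with 20 to 120 N. Pads are 22 mm wide; open, the fingers measure 114 mm over their backs; the gripper's body (76 mm by 85 mm) begins 54 mm behind the grasp point. The pads swing forward as they close: fully open they stand 13 mm farther back than shut.
Start: joints at [68.383, 28.281, 77.091, -0, 74.628, -5.472], TCP at [0.174, 0.6, 0.231] pointing down, gripper open.
Joint ranges: [-166.48, 166.48], [-47.26, 123.95], [12.59, 153.08], [-70.14, 250.14], [6.76, 159.57], [-176.63, 176.63]. Speed limits (degrees/s): [108.29, 108.29, 147.25, 172.46, 172.46, 172.46].

INTERFACE

Orientations are given as [roll, pitch, yaw] about the fixed x, y, z axes, in that order (R = Rz(yaw) Ry(pitch) Rx(roll)).
In Python, from bench import robot gives the robot as it stands.
- The arm moves only by the tool play_rows, never from a script. Its argument "plan" is text: rows parted by semicolons, each of 5 numbers parted by spaces: the shift along the tool's x, y, z in mm, then the turn about the tool's z in rad, then the closure, from 0 (fully open) to 1 (shut). A call has 1 to 8 rows; each row is the pose to reach, as a shift and turn from the pose commanded when the call began, along the tool's axes at that moment; what a row does not reach only later rows make up. A row lasts 1/12 s, in which the tool goes at most 41.7 mm and 7.16 degrees, less where a joint would pass 70% of its speed; a pose out of reach is approached as far as the arm can. A call with a gripper value outside its range is refused whole. The fingers move at their own pace and stop on an object; the grip force is fixed at half the most. Time passes only in rows, so rows that repeat a pose let the fingers close. It gives the time, the measured TCP pose, the force, the opening and the grip force at its end, in the units of the state.
- robot.sense(): the state, without advancing time (a new reading comes with each control period).
- robot.camera(name): name is "side" or "top"; returns a dict with "image" (480x640x3 uint8, blue, green, red), "intrinsics" (3x3 intrinsics, pixels), "extrinsics" (4x4, takes a point from world to camera coordinates). Camera axes: x right, y up, looking along -z (the intrinsics and any distortion apply to the point x, -y, -z); pixel columns grow to the right and rows downward; lengths in m; the calibration is good to about 2 mm. A picture is of the moment at which its call begins. There is no depth.
- robot.hand_in(): hands the job in; it is judged then, once.
The state is a dict: "clock": time; "joints": joint angles; "qd": joint speeds; "joint_efforts": joint torques, N m; "position": TCP position; "ee_rot": TCP orientation; "wrist_force": force on the tool from outside, world axes, zero at the start; "torque": the same for the moment, N m; "opening": finger opening in m; "finger_force": force on a finger pad.
Only numpy, scipy, OpenCV 4.12 (cv2) and the standard library are available. Lean on these libraries where they do the work, as an engineer would, in place of code of your own. Each camera call takes 0.05 s, during which the arm holds its last target. There are 200 camera calls.

## Working session

There is one attempt and no reset: what is moved stays moved. The work goes in short steps, Python scripts to look and compute and a tool call to move; the robot and the scene stay as the last step left them, time stands still between calls to the robot, and variables do not carry over. Pictures are saved under pics/ and viewed, at most 10 in all, crops included, and the job is handed in when it is done.

Besides the shell and the picture viewer there is one more tool, called after "Emit:" as name(argument=value, ...) on one line, values as JSON. play_rows: Moves the arm, as the interface text tells. Its arguments: {"type":"object","properties":{"plan":{"type":"string"}},"required":["plan"]}

```bash
mkdir -p pics
cat > h.py <<'E'
import numpy as np,cv2
from bench import robot
def cam(n):
    c=robot.camera(n); return c['image'],np.array(c['intrinsics']),np.array(c['extrinsics']),c
def ray(K,E,u,v,z):
    d=np.linalg.inv(K)@[u,v,1]; d=np.array([d[0],-d[1],-d[2]])
    R=E[:3,:3]; o=-R.T@E[:3,3]; w=R.T@d
    return o+w*(z-o[2])/w[2]
def proj(K,E,p):
    q=E[:3,:3]@np.array(p)+E[:3,3]; q=K@[q[0],-q[1],-q[2]]; return q[:2]/q[2]
E
python3 - <<'E'
from h import *
for n in('top','side'):
    im,K,E,c=cam(n); cv2.imwrite(f'pics/{n}0.png',im); print(n,list(c),K.tolist(),(-E[:3,:3].T@E[:3,3]).round(3))
print(robot.sense())
E
```

```text
top ['image', 'intrinsics', 'extrinsics'] [[439.5413441582843, 0.0, 317.95299472515893], [0.0, 439.5413441582843, 241.19095834597707], [0.0, 0.0, 1.0]] [ 0.318 -0.087  1.075]
side ['image', 'intrinsics', 'extrinsics'] [[525.317044571045, 0.0, 323.39276359070334], [0.0, 525.317044571045, 243.84324692299668], [0.0, 0.0, 1.0]] [ 0.444 -0.842  0.979]
{'clock': 0.1, 'joints': array([ 6.83822004e+01,  2.83130723e+01,  7.71248427e+01,  2.18455867e-04,
        7.46281816e+01, -5.47213424e+00]), 'qd': array([ 0.09349339,  0.01580641, -0.18803424, -0.02162619, -0.02225694,
        0.03985585]), 'joint_efforts': array([ 1.14078106e-03, -8.83586669e+01, -3.84566689e+01,  2.44824150e-04,
        4.94235515e-03,  8.14893974e-05]), 'position': array([0.17367607, 0.60003598, 0.23073345]), 'ee_rot': array([-1.79934225e+02, -6.51268462e-03,  1.63854273e+02]), 'wrist_force': array([ 0.13321948, -0.42545458, -0.16364381]), 'torque': array([-0.00278638, -0.02616836,  0.0170168 ]), 'finger_force': 0.0, 'opening': 0.0852961299585975}
```

View pics/top0.png

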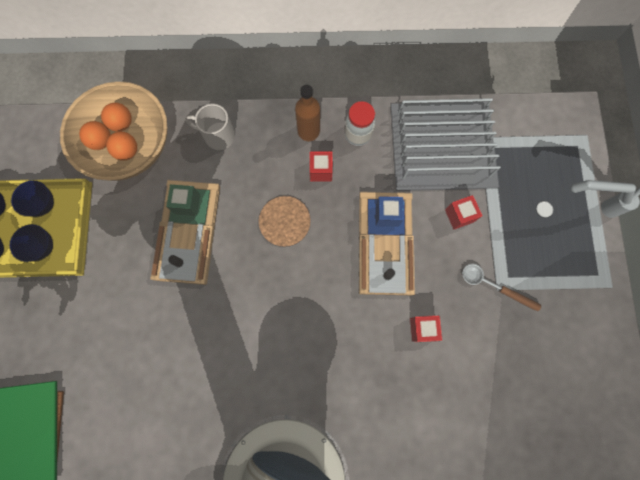

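View pics/side0.png

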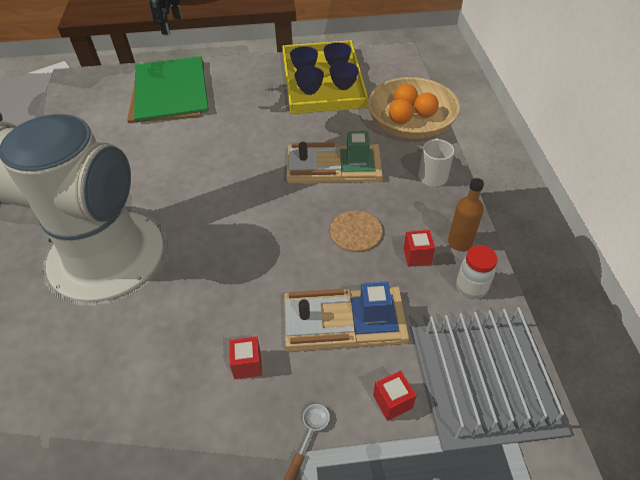

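The top view shows the blue tin and its white square at about (391,209), its black knob at (389,274) and the cork mat at (285,220). The green tin is at (183,200), and red look-alikes stand at (321,165), (466,210) and (428,329). The side view agrees: blue lid (376,295), knob (304,309), mat (356,231). The only blue lid with a fork is the one at (391,209), so that is the one meant. Next I'll measure it and take the confirming crop.

```bash
cat > m.py <<'E'
from h import *
def comp(mask,c,r=25):
    m=np.zeros_like(mask); x,y=c; m[y-r:y+r,x-r:x+r]=mask[y-r:y+r,x-r:x+r]
    n,l,s,ce=cv2.connectedComponentsWithStats(m.astype(np.uint8)); i=1+np.argmax(s[1:,4]); return (l==i).astype(np.uint8),ce[i],s[i,4]
def masks(im):
    h=cv2.cvtColor(im,cv2.COLOR_BGR2HSV); H,S,V=[h[...,i].astype(int) for i in range(3)]
    return (S<75)&(V>165), V<45, (abs(H-12)<9)&(S>70)&(V>70), (abs(H-112)<14)&(S>110)
E
python3 - <<'E'
from m import *
pos={'top':((391,209),(389,274),(285,220)),'side':((376,294),(304,309),(356,231))}
for n in pos:
    im=cv2.imread(f'pics/{n}0.png'); _,K,E,_=cam(n); w,b,c,bl=masks(im)
    for nm,mk,p,z,r in(('white',w,pos[n][0],.099,14),('knob',b,pos[n][1],.075,18),('mat',c,pos[n][2],.008,32)):
        m,ce,a=comp(mk,p,r); pts=cv2.findContours(m,0,1)[0][0].reshape(-1,2)
        W=np.array([ray(K,E,*q,z)[:2] for q in pts])*1000
        rect=cv2.minAreaRect(W.astype(np.float32))
        print(n,nm,ce.round(1),a,'centre',(ray(K,E,*ce,z)*1000).round(1),'rect',np.round(rect[0],1),np.round(rect[1],1),round(rect[2],1))
a=cv2.imread('pics/top0.png')[180:310,340:440]; b=cv2.imread('pics/side0.png')[270:360,270:420]
a=cv2.resize(a,None,fx=4,fy=4,interpolation=2)[:520]; b=cv2.resize(b,(390,234),interpolation=2); o=np.zeros((520,800,3),np.uint8); o[:,:400]=a; o[:234,405:795]=b
cv2.imwrite('pics/crop0.png',o)
E
```

```text
top white [390.4 207.6] 192 centre [ 605.6 -257.1   99. ] rect [ 605.8 -257.3] [30.1 31.9] 86.9Traceback (most recent call last):
  File "<stdin>", line 6, in <module>
  File "m.py", line 4, in comp
    n,l,s,ce=cv2.connectedComponentsWithStats(m.astype(np.uint8)); i=1+np.argmax(s[1:,4]); return (l==i).astype(np.uint8),ce[i],s[i,4]
                                                                       ~~~~~~~~~^^^^^^^^^
    return _wrapfunc(a, 'argmax', axis=axis, out=out, **kwds)
    return bound(*args, **kwds)
ValueError: attempt to get argmax of an empty sequence
```

```bash
sed -i 's/V<45/(V<60)\&(S<90)/' m.py
python3 - <<'E'
from m import *
pos={'top':((391,209),(389,274),(285,220)),'side':((376,294),(304,309),(356,231))}
for n in pos:
    im=cv2.imread(f'pics/{n}0.png'); _,K,E,_=cam(n); w,b,c,bl=masks(im)
    for nm,mk,p,z,r in(('white',w,pos[n][0],.099,14),('knob',b,pos[n][1],.060,15),('mat',c,pos[n][2],.008,32)):
        try: m,ce,a=comp(mk,p,r)
        except ValueError: print(n,nm,'none',im[p[1],p[0]]); continue
        pts=cv2.findContours(m,0,1)[0][0].reshape(-1,2)
        W=np.array([ray(K,E,*q,z)[:2] for q in pts])*1000
        rect=cv2.minAreaRect(W.astype(np.float32))
        print(n,nm,ce.round(1),a,'centre',(ray(K,E,*ce,z)*1000).round(1),'rect',np.round(rect[0],1),np.round(rect[1],1),round(rect[2],1),'bbox',cv2.boundingRect(m))
a=cv2.imread('pics/top0.png')[180:310,340:440]; b=cv2.imread('pics/side0.png')[270:360,270:420]
a=cv2.resize(a,None,fx=4,fy=4,interpolation=2)[:520]; b=cv2.resize(b,(390,234),interpolation=2); o=np.zeros((520,800,3),np.uint8); o[:,:400]=a; o[:234,405:795]=b
cv2.imwrite('pics/crop0.png',o)
E
```

```text
top white [390.4 207.6] 192 centre [ 605.6 -257.1   99. ] rect [ 605.8 -257.3] [30.1 31.9] 86.9 bbox (384, 201, 14, 14)
top knob [386.  275.7] 12 centre [ 453.1 -244.1   60. ] rect [ 453.5 -245.3] [ 7.  11.5] 86.9 bbox (385, 273, 4, 6)
top mat [284.1 220.7] 2045 centre [604.6  -4.2   8. ] rect [604.6  -3.9] [125.9 129.8] 89.0 bbox (259, 196, 51, 51)
side white [376.2 293.1] 225 centre [ 605.9 -259.1   99. ] rect [ 605.9 -258.8] [33.  32.8] 87.1 bbox (368, 286, 18, 15)
side knob [303.8 309.3] 175 centre [ 458.2 -254.5   60. ] rect [ 458.2 -254.6] [19.9 46.6] 0.5 bbox (299, 300, 11, 20)
side mat [355.7 230.8] 1730 centre [605.6 -12.    8. ] rect [606.8  -9. ] [133.  127.4] 83.0 bbox (330, 210, 53, 42)
```

View pics/crop0.png

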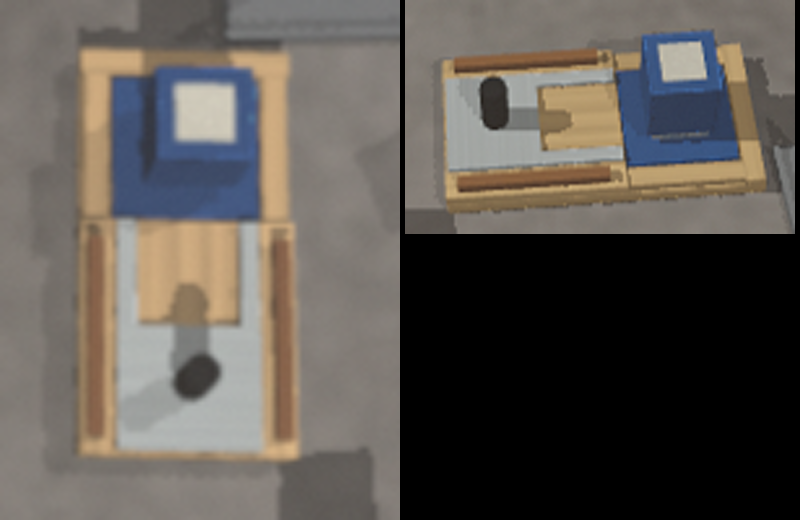

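The crop confirms it: a blue lid with a white square in the wooden board, with the fork drawn back. The knob's top is at about (391,272) in the top view, and the tines are clear of the foot. Next I'll work out the board yaw and knob position, cross-checked between the two views.

Run:
```python
from m import *
_,K,E,_=cam('top'); _,K2,E2,_=cam('side')
for q in((360,192.5),(412.5,192.5),(359.5,294),(415,294.5)): print('board',(ray(K,E,*q,.018)*1000).round(0))
t=lambda x,y:(340+x/4,180+y/4)
for q in((82,220),(290,220),(112,445),(262,445),(113,218),(260,218)): print('t',q,(ray(K,E,*t(*q),.022)*1000).round(0))
print('knobtop',(ray(K,E,391.2,272.2,.082)*1000).round(1),'side',(ray(K2,E2,304.3,303.5,.082)*1000).round(1))
p=np.array([.4585,-.253]); 
for z in(.032,.082): print(proj(K,E,[*p,z]).round(1),proj(K2,E2,[*p,z]).round(1))
# dark mask bbox for knob, top
im=cv2.imread('pics/top0.png')[262:288,376:402]; print(im.max(2))
```

```text
board [ 671. -197.   18.]
board [ 668. -329.   18.]
board [ 416. -185.   18.]
board [ 412. -317.   18.]
t (82, 220) [ 560. -193.   22.]
t (290, 220) [ 557. -321.   22.]
t (112, 445) [ 422. -205.   22.]
t (262, 445) [ 420. -294.   22.]
t (113, 218) [ 561. -212.   22.]
t (260, 218) [ 559. -302.   22.]
knobtop [ 457.8 -252.9   82. ] side [ 460.2 -254.9   82. ]
[387.9 274.9] [304.4 315.9]
[391.2 271.9] [303.4 302.8]
[[178 180 179 180 180 178 177 152 130 126 125 126 126 125 125 128 156 176
  178 178 176 177 178 176 178 180]
 [182 182 181 183 182 183 180 155 128 127 126 126 126 127 125 130 160 181
  182 182 181 182 181 182 181 182]
 [179 181 182 181 182 182 179 154 130 125 124 125 127 126 124 130 157 178
  181 181 181 181 182 181 181 181]
 [180 179 180 180 180 179 177 154 128 124 124 124 126 124 124 129 156 177
  180 178 179 178 178 179 178 178]
 [181 182 180 182 180 180 177 152 129 126 126 125 126 125 124 129 158 178
  179 180 179 180 179 178 179 178]
 [182 181 181 181 180 181 169 146 128 126 125 124 122 117 115 122 153 176
  179 180 181 180 178 178 179 179]
 [182 182 182 182 183 180 157 
[... 1450 characters left out ...]
78 179 179
  180 179 177 179 178 178 178 178]
 [160 160 161 161 161 160 162 161 166 174 180 181 180 180 180 182 181 180
  180 178 180 178 181 178 179 180]
 [161 161 162 161 162 166 168 170 174 182 182 181 181 181 180 180 181 180
  181 181 180 179 181 180 180 181]
 [160 159 161 164 166 173 178 179 178 181 181 180 180 181 181 179 180 180
  179 179 180 180 180 178 179 178]
 [161 161 166 173 179 180 181 180 180 182 180 181 181 179 180 181 179 180
  179 179 179 179 180 180 179 179]
 [162 167 175 181 183 183 183 182 182 180 183 182 182 181 182 182 181 181
  181 180 181 182 181 180 181 180]
 [169 173 179 179 179 181 180 180 179 180 179 179 179 178 179 178 178 180
  179 180 180 180 179 180 179 180]]
```

```bash
cat > go.py <<'E'
import sys
from h import *
from scipy.spatial.transform import Rotation as Ro
def go(*T,yaw=177.3):
    s=robot.sense(); R=Ro.from_euler('xyz',s['ee_rot'],degrees=True).as_matrix()
    dy=(yaw-s['ee_rot'][2]+180)%360-180
    print('t',round(s['clock'],2),'pos',(s['position']*1000).round(1),s['ee_rot'].round(2),'F',s['wrist_force'].round(1),'op',round(s['opening']*1000,1))
    for t in T: print(t,'->',(R.T@(np.array(t)-s['position']*1000)).round(1),'turn',round(-np.radians(dy),4))
E
python3 -c "
from go import *
go((430,150,231),(459,-253,150))"
```

```text
t 0.35 pos [173.8 600.3 231.1] [-179.98   -0.    163.86] F [ 0.2 -0.   0.4] op 85.4
(430, 150, 231) -> [-3.713e+02 -3.613e+02  2.000e-01] turn -0.2347
(459, -253, 150) -> [-511.3 -740.3   81.3] turn -0.2347
```

Emit:
play_rows(plan="-371 -361 0 -0.117 0;-371 -361 0 -0.235 0;-371 -361 0 -0.235 0;-371 -361 0 -0.235 0;-371 -361 0 -0.235 0;-371 -361 0 -0.235 0;-371 -361 0 -0.235 0;-371 -361 0 -0.235 0")

```text
clock: 1.02
position: [0.3389, 0.3093, 0.2315]
ee_rot: [180.0, 0.0, 177.3]
wrist_force: [1.1, 0.9, 0.5]
opening: 0.0852
finger_force: 0.0
```

```bash
python3 -c "
from go import *
go((430,150,231),(459,-253,150))"
```

```text
t 1.02 pos [338.9 309.3 231.5] [1.7998e+02 3.0000e-02 1.7734e+02] F [1.1 0.9 0.5] op 85.2
(430, 150, 231) -> [ -98.4 -154.9    0.5] turn 0.0007
(459, -253, 150) -> [-146.  -556.1   81.4] turn 0.0007
```

Emit:
play_rows(plan="-146 -556 0 0 0;-146 -556 0 0 0;-146 -556 0 0 0;-146 -556 20 0 0;-146 -556 40 0 0;-146 -556 60 0 0;-146 -556 80 0 0;-146 -556 80 0 0")

```text
clock: 1.68
position: [0.4075, -0.0147, 0.2024]
ee_rot: [-180.0, 0.1, 177.3]
wrist_force: [1.1, 1.7, -0.4]
opening: 0.0857
finger_force: 0.0
```

Emit:
play_rows(plan="0 -230 0 0 0;0 -230 0 0 0;0 -230 0 0 0;0 -230 0 0 0;0 -230 0 0 0;0 -230 0 0 0;0 -230 0 0 0;0 -230 0 0 0")

```text
clock: 2.35
position: [0.3964, -0.2434, 0.2023]
ee_rot: [180.0, 0.0, 177.2]
wrist_force: [-0.3, 0.2, 0.1]
opening: 0.0853
finger_force: 0.0
```

```bash
python3 -c "
from go import *
go((459,-253,120),(459,-253,52))"
```

```text
t 2.35 pos [ 396.4 -243.4  202.3] [180.     0.   177.18] F [-0.3  0.2  0.1] op 85.3
(459, -253, 120) -> [-63.   -6.5  82.3] turn -0.0021
(459, -253, 52) -> [-63.   -6.5 150.3] turn -0.0021
```

Emit:
play_rows(plan="-63 -6 0 0 0;-63 -6 0 0 0;-63 -6 40 0 0;-63 -6 80 0 0;-63 -6 120 0 0;-63 -6 150 0 0;-63 -6 150 0 0;-63 -6 150 0 0.5")

```text
clock: 3.02
position: [0.4587, -0.2498, 0.052]
ee_rot: [179.9, -0.2, 177.4]
wrist_force: [0.1, -0.6, 1.4]
opening: 0.0754
finger_force: 0.0
```

Run:
```python
from h import *
a=cv2.resize(cam('top')[0][180:330,330:460],(520,600)); b=cv2.resize(cam('side')[0][200:370,240:420],(278,262))
o=np.zeros((600,800,3),np.uint8);o[:,:520]=a;o[:262,522:]=b
cv2.imwrite('pics/g1.png',o)
from go import *
go((459,-253,52))
```

```text
t 3.12 pos [ 460.2 -251.3   54.2] [-1.7994e+02  9.0000e-02  1.7736e+02] F [-0.2  0.1  0.3] op 61.2
(459, -253, 52) -> [ 1.1 -1.8  2.2] turn 0.001
```

View pics/g1.png

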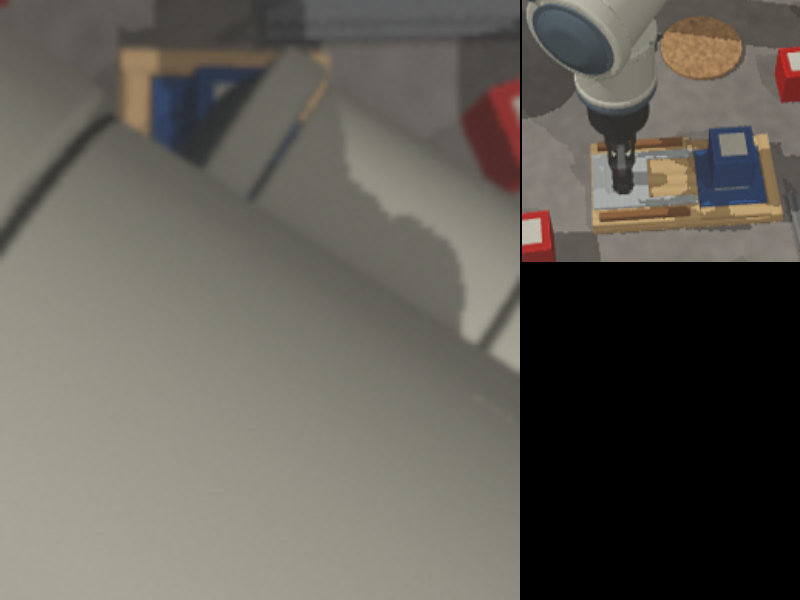

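The top view is blocked by the arm. The side view (inset around (620,170)) shows the fingers over the knob with the fork still drawn back. Now I'll close on the knob.

Emit:
play_rows(plan="0 0 0 0 1;0 0 0 0 1;0 0 0 0 1;0 0 0 0 1;0 0 0 0 1;0 0 0 0 1")

```text
clock: 3.62
position: [0.4598, -0.2513, 0.0538]
ee_rot: [-180.0, 0.1, 177.3]
wrist_force: [-0.9, 5.9, 19.0]
opening: 0.0204
finger_force: 57.9
```

Emit:
play_rows(plan="-8 0 0 0 1;-16 0 0 0 1;-24 0 0 0 1;-32 0 0 0 1;-40 0 0 0 1;-47 0 0 0 1;-54 0 0 0 1;-54 0 0 0 1")

```text
clock: 4.28
position: [0.515, -0.2538, 0.0538]
ee_rot: [-180.0, 0.2, 177.3]
wrist_force: [1.4, 5.5, 16.0]
opening: 0.02
finger_force: 58.6
```

Emit:
play_rows(plan="-2 0 0 0 1;-3.5 0 0 0 1;-5 0 0 0 1;-5 0 0 0 1")

```text
clock: 4.62
position: [0.5191, -0.254, 0.0538]
ee_rot: [-180.0, 0.1, 177.3]
wrist_force: [0.5, 6.2, 13.2]
opening: 0.0202
finger_force: 58.6
```

Emit:
play_rows(plan="-1 0 0 0 1;-2 0 0 0 1;-2 0 0 0 1")

```text
clock: 4.87
position: [0.5209, -0.2541, 0.0538]
ee_rot: [-180.0, 0.1, 177.3]
wrist_force: [-0.5, 5.9, 14.9]
opening: 0.0204
finger_force: 58.6
```

Emit:
play_rows(plan="-1 0 0 0 1;-2 0 0 0 1;-2 0 0 0 1")

```text
clock: 5.12
position: [0.5225, -0.2541, 0.0539]
ee_rot: [-180.0, 0.1, 177.3]
wrist_force: [-2.4, 5.0, 16.5]
opening: 0.0207
finger_force: 58.7
```

Emit:
play_rows(plan="-1 0 0 0 1;-2 0 0 0 1;-2 0 0 0 1")

```text
clock: 5.37
position: [0.5226, -0.2541, 0.0537]
ee_rot: [180.0, -0.1, 177.3]
wrist_force: [-16.4, 1.8, 25.6]
opening: 0.0205
finger_force: 59.7
```

Emit:
play_rows(plan="-1 0 0 0 1;-2 0 0 0 1;-2 0 0 0 1")

```text
clock: 5.62
position: [0.5227, -0.254, 0.0537]
ee_rot: [180.0, -0.3, 177.3]
wrist_force: [-29.7, -1.5, 34.1]
opening: 0.0203
finger_force: 60.6
```

Emit:
play_rows(plan="3 0 0 0 1;3 0 0 0 0.5;3 0 0 0 0;3 0 0 0 0;3 0 0 0 0;3 0 -40 0 0;3 0 -80 0 0;3 0 -80 0 0")

```text
clock: 6.28
position: [0.5261, -0.2559, 0.1387]
ee_rot: [-179.8, 0.4, 177.3]
wrist_force: [1.9, -1.8, 1.1]
opening: 0.0853
finger_force: 0.0
```

Run:
```python
from m import *
im,K,E,_=cam('side'); b=cv2.resize(im[250:370,270:430],(800,600)); cv2.imwrite('pics/g2.png',b)
w,*_=masks(im); m,ce,a=comp(w,(376,294),14); print(ce,a,(ray(K,E,*ce,.099)*1000).round(1))
from go import *
go((607,-258,134),(607,-258,56))
```

```text
[376.14285714 293.06696429] 224 [ 605.8 -259.1   99. ]
t 6.33 pos [ 525.2 -255.4  136. ] [-179.82    0.33  177.33] F [ 0.6 -0.9  0.5] op 85.7
(607, -258, 134) -> [-81.8   1.3   2.4] turn 0.0004
(607, -258, 56) -> [-81.3   1.5  80.4] turn 0.0004
```

View pics/g2.png

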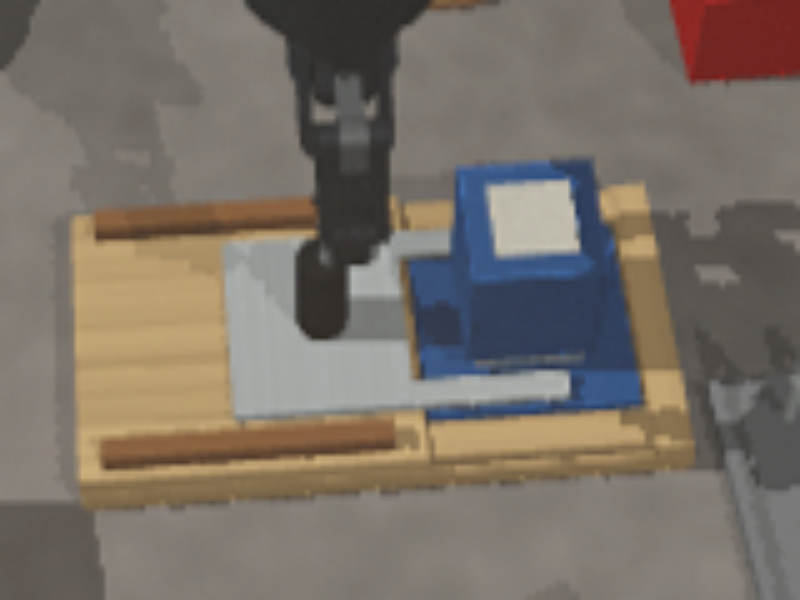

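The picture shows the knob at (320,290) moved towards the tin and the tines lying over the blue foot on both sides of the lid, out to (570,385). The fork is home, so next I grip the lid.

Emit:
play_rows(plan="-30 1 0 0 0;-60 2 0 0 0;-81 2 0 0 0;-81 2 0 0 0;-81 2 30 0 0;-81 2 60 0 0;-81 2 80 0 0;-81 2 80 0 0")

```text
clock: 7.0
position: [0.6011, -0.2546, 0.0475]
ee_rot: [179.8, -0.4, 177.3]
wrist_force: [-0.9, 0.3, -0.9]
opening: 0.0855
finger_force: 0.0
```

Emit:
play_rows(plan="0 0 0 0 0.4;0 0 0 0 1;0 0 0 0 1;0 0 0 0 1;0 0 0 0 1;0 0 0 0 1")

```text
clock: 7.5
position: [0.6049, -0.2566, 0.0539]
ee_rot: [-179.9, 0.1, 177.3]
wrist_force: [-1.9, -1.8, 7.6]
opening: 0.0556
finger_force: 68.0
```

Emit:
play_rows(plan="0 0 -3 0 1;0 0 -8 0 1;0 0 -14 0 1;0 0 -20 0 1;0 0 -26 0 1;0 0 -32 0 1;0 0 -38 0 1;0 0 -44 0 1")

```text
clock: 8.17
position: [0.6041, -0.256, 0.097]
ee_rot: [180.0, -0.0, 177.3]
wrist_force: [0.2, 0.5, -12.0]
opening: 0.055
finger_force: 66.3
```

Emit:
play_rows(plan="0 0 -8 0 1;0 0 -16 0 1;0 0 -24 0 1;0 0 -32 0 1;0 0 -40 0 1;0 0 -55 0 1;0 0 -70 0 1;0 0 -70 0 1")

```text
clock: 8.83
position: [0.6056, -0.2568, 0.1699]
ee_rot: [-179.9, 0.2, 177.3]
wrist_force: [0.9, 0.4, -0.1]
opening: 0.0555
finger_force: 67.2
```

Run:
```python
from m import *
im,K,E,_=cam('side'); b=cv2.resize(im[180:380,240:440],(600,600)); cv2.imwrite('pics/g3.png',b)
from go import *
go((605,-8,165))
```

```text
t 8.88 pos [ 605.1 -256.5  168.3] [-1.7992e+02  1.7000e-01  1.7732e+02] F [-1.   0.3 -0.7] op 55.5
(605, -8, 165) -> [ 11.7 248.3   2.9] turn 0.0003
```

View pics/g3.png

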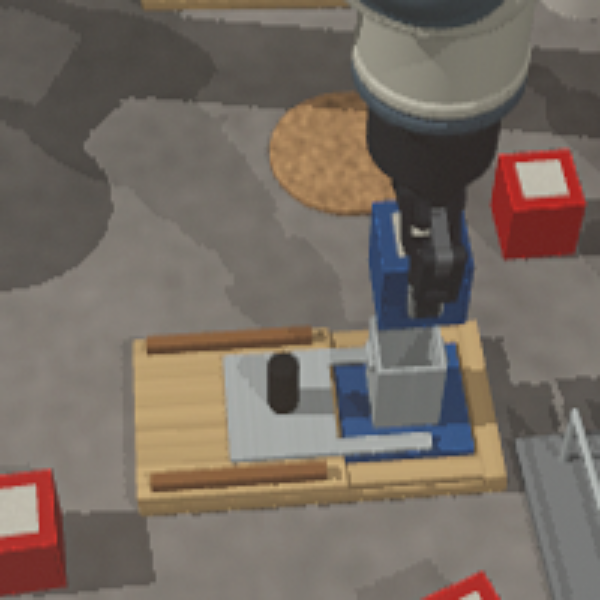

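The lid is off and held at (420,260). The open sleeve stands in its board at (405,375) with the fork home, and the lid's lower edge should be at about 150 mm, clear of the sleeve's 95 mm top. On to the mat.

Emit:
play_rows(plan="2 25 0 0 1;4 60 0 0 1;8 100 0 0 1;11 140 0 0 1;12 180 0 0 1;12 220 0 0 1;12 250 0 0 1;12 250 0 0 1")

```text
clock: 9.55
position: [0.6033, -0.0005, 0.1658]
ee_rot: [179.9, -0.1, 177.5]
wrist_force: [-0.2, 0.0, -1.8]
opening: 0.0551
finger_force: 67.2
```

Emit:
play_rows(plan="0 0 0 0 1;0 0 0 0 1;0 0 30 0 1;0 0 60 0 1;0 0 90 0 1;0 0 110 0 1;0 0 110 0 1;0 0 110 0 1")

```text
clock: 10.22
position: [0.6034, -0.0069, 0.0558]
ee_rot: [180.0, -0.1, 177.2]
wrist_force: [-0.2, 0.2, 0.1]
opening: 0.0559
finger_force: 67.3
```

Run:
```python
from m import *
im,K,E,_=cam('side'); b=cv2.resize(im[150:270,280:440],(800,600)); cv2.imwrite('pics/g4.png',b)
from go import *
go((604,-6,26))
```

```text
t 10.27 pos [604.3  -6.8  57. ] [-1.7999e+02  1.0000e-02  1.7725e+02] F [ 0.3  0.1 -0. ] op 55.4
(604, -6, 26) -> [ 0.3  0.7 31. ] turn -0.0009
```

View pics/g4.png

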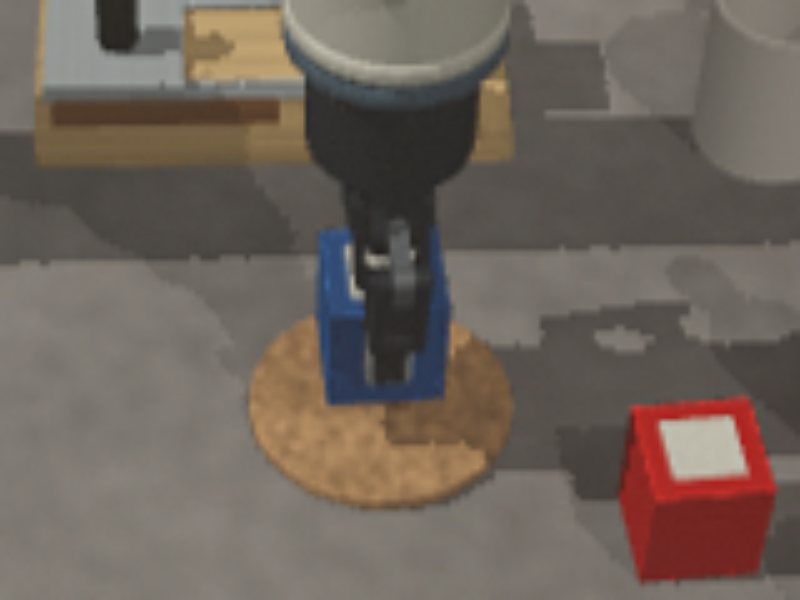

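The lid hangs about 30 mm above the mat at (383,320), with the mat centred at about (381,408), so it is lined up. I'll lower it.

Emit:
play_rows(plan="0 0 10 0 1;0 0 18 0 1;0 0 24 0 1;0 0 28 0 1;0 0 30 0 1;0 0 30 0 1")

```text
clock: 10.77
position: [0.6037, -0.0057, 0.0259]
ee_rot: [-180.0, -0.0, 177.3]
wrist_force: [0.1, 0.3, -0.6]
opening: 0.0553
finger_force: 67.3
```

Emit:
play_rows(plan="0 0 1 0 1;0 0 1 0 1;0 0 1 0 1")

```text
clock: 11.02
position: [0.604, -0.0058, 0.0256]
ee_rot: [-180.0, 0.0, 177.3]
wrist_force: [-0.3, 0.0, -1.3]
opening: 0.0554
finger_force: 67.3
```

Emit:
play_rows(plan="0 0 1 0 1;0 0 1 0 1;0 0 1 0 1")

```text
clock: 11.27
position: [0.6041, -0.0058, 0.0248]
ee_rot: [-180.0, 0.0, 177.3]
wrist_force: [-1.8, 1.1, 6.3]
opening: 0.0551
finger_force: 68.0
```

Contact, at 6 N. I'll release, rise straight up, and back away.

Emit:
play_rows(plan="0 0 0 0 0.5;0 0 0 0 0.2;0 0 0 0 0;0 0 0 0 0;0 0 0 0 0;0 0 -10 0 0;0 0 -35 0 0;0 0 -70 0 0")

```text
clock: 11.93
position: [0.6023, -0.0056, 0.0936]
ee_rot: [180.0, -0.3, 177.3]
wrist_force: [0.0, -0.4, 1.0]
opening: 0.0857
finger_force: 0.0
```

Emit:
play_rows(plan="0 0 -40 0 0;0 0 -80 0 0;0 0 -110 0 0;40 0 -110 0 0;80 0 -110 0 0;120 0 -110 0 0;160 0 -110 0 0;160 0 -110 0 0")

```text
clock: 12.6
position: [0.4355, 0.0027, 0.2041]
ee_rot: [180.0, -0.4, 177.3]
wrist_force: [0.8, 0.4, -0.3]
opening: 0.0853
finger_force: 0.0
```

Run:
```python
from m import *
im,K,E,_=cam('side'); cv2.imwrite('pics/g5.png',cv2.resize(im[100:380,240:480],(514,600)))
w,b,c,_=masks(im); m,ce,a=comp(w,(356,200),22); print(ce,a,(ray(K,E,*ce,.070)*1000).round(1))
m,ce,a=comp(b,(332,308),18); print('knob',ce,a,(ray(K,E,*ce,.06)*1000).round(1))
from go import *
go((450,0,200))
```

```text
[356.09090909 212.1048951 ] 143 [605.1  -7.3  70. ]
knob [334.  307.5] 166 [ 520.5 -257.8   60. ]
t 12.65 pos [440.    2.2 204.9] [ 1.7999e+02 -1.3000e-01  1.7732e+02] F [ 1.2 -0.8  0.4] op 85.2
(450, 0, 200) -> [-10.1  -1.7   4.9] turn 0.0003
```

View pics/g5.png

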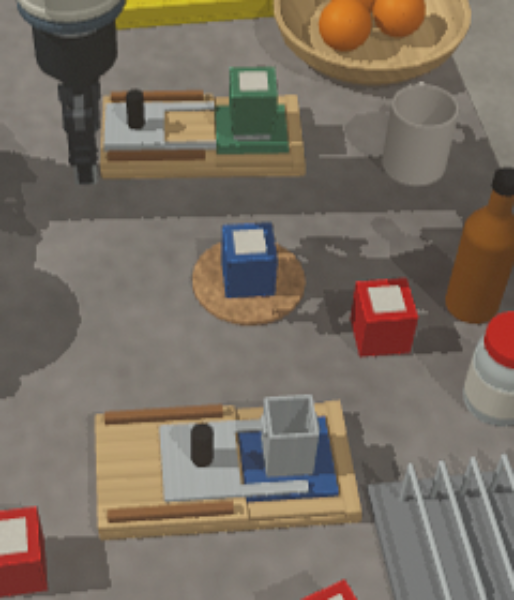

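The lid stands upright in the middle of the mat at (249,260), measured at (605,-7) against the mat's (606,-9) in the same view. The fork is home at (203,445), the sleeve is seated, the green tin is shut, and the gripper is clear.

```bash
python3 -c "
from bench import robot
print(robot.hand_in())"
```

```text
the job is handed in; nothing more can be done
None
```

I slid the blue tin's fork home and drew the lid off, then stood it open end down within a few millimetres of the cork mat's centre; the tin is still seated, the green tin is shut, and I handed the job in at about 13 s.

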